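# Put the abrasive wheels back on their storage posts

## Robot

A 6-joint arm with a two-finger parallel gripper is mounted at the origin on the work surface. World frame = base frame: x ahead of the robot, y to its left, z up, the work surface at z = 0. Lengths are in mm, angles in rad, forces in N, time in s.
With the tool pointing down it reaches from about 275 to 750 mm from the base axis. Payload 10.2 kg.
Tool frame: the origin (TCP) lies midway between the tips of the shut fingers; the grasp point (between the pads) lies 19 mm behind it; z points along the fingers, y is the line along which they close (so a half turn about z gives the same grasp; the last joint's range is limited). The gripper opens to 85 mm and grips with 20 to 120 N. Pads are 22 mm wide; open, the fingers measure 114 mm over their backs; the gripper's body (76 mm by 85 mm) begins 54 mm behind the grasp point. The pads swing forward as they close: fully open they stand 13 mm farther back than shut.
Start: joints at [0.896, 0.313, 1.498, -0, 1.331, -0.223], TCP at [229.22, 472.323, 231.294] pointing down, gripper open.
Joint ranges: [-2.94, 2.94], [-0.97, 2.17], [0.19, 2.56], [-1.23, 4.37], [0.02, 3.11], [-2.88, 2.88]. Speed limits (rad/s): [2.39, 2.39, 3.01, 3.14, 3.14, 3.14].

## Interface

Orientations are given as a unit quaternion [w, x, y, z].
In Python, from rig import ctrl gives the robot as it stands.
- The arm moves only by the tool send_rows, never from a script. Its argument "targets" is a list of rows, each an object with "offset": the shift along the world's x, y, z in cm, a list of three; "spin": the turn about the world's z in rad. A call has 1 to 8 rows; each row is the pose to reach, as a shift and turn from the pose commanded when the call began; what a row does not reach only later rows make up. A row lasts 1/12 s, in which the tool goes at most 41.7 mm and 7.16 degrees, less where a joint would pass 70% of its speed; a pose out of reach is approached as far as the arm can. A call with a gripper value outside its range is refused whole. "grip" is the opening, from 0 (shut) to 1 (fully open), set as the call begins (left out, the last holds). The fingers move at their own pace and stop on an object; "squeeze" is the grip in N (left out, the last holds). Time passes only in rows, so rows that repeat a pose let the fingers close. It gives the time, the measured TCP pose, the force, the opening and the grip force at its end, in the units of the state.
- ctrl.sense(): the state, without advancing time (a new reading comes with each control period).
- ctrl.capture(name): name is "side" or "top" or "wrist"; returns (picture, depth): 420x560x3 uint8, red, green, blue; 420x560 float32, mm along the optical axis (not along the pixel's ray), 0 where there is no reading.
- ctrl.calibration(name): a dict with "fx", "fy", "cx", "cy" (pixels), "view" (4x4, takes a point from world to camera coordinates); the wrist camera has in their place "mount" (4x4, takes a point from camera to tool coordinates, whose origin is the TCP and whose axes are the flange's). Camera axes: x right, y down, z forward; pixel columns grow to the right and rows downward; lengths in mm; the calibration is good to about 2 mm. The wrist camera is an equidistant fisheye: a pixel r from the principal point sees the ray r / f radians off the axis. A picture is of the moment at which its call begins: read the wrist's pose just before it. calibration takes no time and is no camera call.
- ctrl.finish_job(): hands the job in; it is judged then, once.
Trained networks look in the newest picture that a camera, given by its name, has taken for a name from the list of things; names that differ only in an ending like _2 or _b are one class to them, and where a whole thing is asked for, a point or a joint stands for the part that bears it (a point fixed in the world has none). Each returns a list of dicts, best first, with "conf" (0 to 1); they miss things now and then, are a little off and sometimes report something else, mostly with a low value. They report only what shows in the picture. A call takes as long as a camera call. They do not tell look-alikes from the thing itself.
- ctrl.search_frame(camera, query): "box" ([left, top, right, bottom] in pixels, round what is visible of it).
- ctrl.place_of(camera, query): "uv" ([column, row] in pixels: a listed point, or the origin of a listed thing).
The state is a dict: "time_s": time; "joints": joint angles; "dq": joint speeds; "tau": joint torques, N m; "eef_pos": TCP position; "ee_rot": TCP orientation; "force": force on the tool from outside, world axes, zero at the start; "wrist_torque": the same for the moment, N m; "grip_width": opening from 0.0 (shut) to 1.0 (fully open); "grip_force": force on a finger pad.
Only numpy, scipy, OpenCV 4.12 (cv2) and the standard library are available. Lean on these libraries where they do the work, as an engineer would, in place of code of your own. Each camera call takes 0.05 s, during which the arm holds its last target. There are 200 camera calls.

## Task

Put the four abrasive wheels away on their storage posts: both red-brown wheels on the post with the red-brown base and both tan wheels on the post with the tan base, on each post the large wheel at the bottom and the small one on top of it, lying flat. Leave the black roller, the green polishing bar and the blue tin where they are.

Things in the scene. Friction and masses are not known exactly. Their poses are not given: they have to be found in the camera images.
- red_large_mid (a point): Centre (half-way up, on the bore's axis) of the large dark red-brown abrasive flap wheel: a rigid ring lying flat, outside diameter 60 mm, 24 mm thick, with a 24 mm through bore; loose, under 0.12 kg. Its z axis is the bore's axis and points up; it is round, so its turn about z does not matter.
- red_small_mid (a point): Centre (half-way up, on the bore's axis) of the small dark red-brown abrasive flap wheel: a rigid ring lying flat, outside diameter 42 mm, 24 mm thick, with a 24 mm through bore; loose, under 0.12 kg. Its z axis is the bore's axis and points up; it is round, so its turn about z does not matter.
- red_post: Storage post with a dark red-brown base: a round base 90 mm in diameter and 6 mm thick, fixed to the bench, with a bare steel post 10 mm in diameter standing at its centre and ending in a tapered tip 46 mm above the bench. Origin: centre of the base's underside, on the bench top; z up along the post. The first wheel on it rests on the base (centre 18 mm above this origin), the second on the first (centre 42 mm above).
- tan_large_mid (a point): Centre (half-way up, on the bore's axis) of the large tan (orange-yellow) abrasive flap wheel: a rigid ring lying flat, outside diameter 60 mm, 24 mm thick, with a 24 mm through bore; loose, under 0.12 kg. Its z axis is the bore's axis and points up; it is round, so its turn about z does not matter.
- tan_small_mid (a point): Centre (half-way up, on the bore's axis) of the small tan (orange-yellow) abrasive flap wheel: a rigid ring lying flat, outside diameter 42 mm, 24 mm thick, with a 24 mm through bore; loose, under 0.12 kg. Its z axis is the bore's axis and points up; it is round, so its turn about z does not matter.
- tan_post: Storage post with a tan (orange-yellow) base: a round base 90 mm in diameter and 6 mm thick, fixed to the bench, with a bare steel post 10 mm in diameter standing at its centre and ending in a tapered tip 46 mm above the bench. Origin: centre of the base's underside, on the bench top; z up along the post. The first wheel on it rests on the base (centre 18 mm above this origin), the second on the first (centre 42 mm above).
- roller_mid (a point): Bystander, to be left alone: centre of a black rubber roller, a solid disc 50 mm in diameter and 24 mm thick with a steel spot in the middle and no bore, lying flat.
- bar_mid (a point): Bystander, to be left alone: centre of a green polishing bar half wrapped in paper, 70 x 36 x 30 mm (x, y, z), lying on the bench.
- tin_mid (a point): Bystander, to be left alone: centre of a blue tin with a pale steel lid, 66 mm in diameter and 50 mm tall, standing at the far side.
There are look-alikes about, which are no part of the job. Leave any turquoise or white look-alike of the part that bears tan_large_mid alone.

How it is judged (in metres and radians):
At the end, for the whole second after the job is handed in: Each wheel lies flat (within 0.12 rad) and at rest (under 20 mm/s) on the post of its colour, its centre within 12 mm of the post's axis sideways and within 5 mm of its proper height: large wheels 18 mm and small wheels 42 mm above the underside of the base (horizontal distance between each of red_large_mid, red_small_mid and red_post below 0.012 m and z of red_large_mid in the frame of red_post between 0.013 and 0.023 m and angle between each of red_large_mid, red_small_mid, tan_large_mid, tan_small_mid's own z axis and vertical below 0.12 rad and linear speed of each of red_large, red_small, tan_large, tan_small below 0.02 m/s and z of red_small_mid in the frame of red_post between 0.037 and 0.047 m and horizontal distance between each of tan_large_mid, tan_small_mid and tan_post below 0.012 m and z of tan_large_mid in the frame of tan_post between 0.013 and 0.023 m and z of tan_small_mid in the frame of tan_post between 0.037 and 0.047 m); the robot touches nothing.
It fails at once if the black roller is moved by more than 20 mm (distance of roller_mid from where it was at the start of the episode above 0.02 m).
It fails at once if the green polishing bar is moved by more than 20 mm (distance of bar_mid from where it was at the start of the episode above 0.02 m).
It fails at once if the blue tin is moved by more than 20 mm (distance of tin_mid from where it was at the start of the episode above 0.02 m).
It also fails if it takes over 112 s, if anything falls off the work surface, if the arm or the gripper's body presses on something with over 40 N, if the wrist force passes 120 N, or if a joint passes its speed limit or range.

## Working session

There is one attempt and no reset: what is moved stays moved. The work goes in short steps, Python scripts to look and compute and a tool call to move; the robot and the scene stay as the last step left them, time stands still between calls to the robot, and variables do not carry over. Pictures are saved under pics/ and viewed, at most 14 in all, crops included, and the job is handed in when it is done.

Besides the shell and the picture viewer there is one more tool, called after ">>>" by a JSON object that holds its "fn" and its "kwargs". send_rows: Moves the arm, as the interface text tells. Its arguments: {"type":"object","properties":{"targets":{"type":"array"},"grip":{"type":"number"},"squeeze":{"type":"number"}},"required":["targets"]}

```bash
mkdir -p pics; ls
cat > h.py <<'E'
import numpy as np, cv2
from rig import ctrl
def cap(n,f=None):
    im,d=ctrl.capture(n)
    if f: cv2.imwrite(f'pics/{f}.png',im[:,:,::-1])
    return im,d
def world(n,u,v,z):
    "pixel -> world on plane z (fixed cameras)"
    c=ctrl.calibration(n); T=np.linalg.inv(np.array(c['view']))
    r=T[:3,:3]@np.array([(u-c['cx'])/c['fx'],(v-c['cy'])/c['fy'],1]); o=T[:3,3]
    return o+r*(z-o[2])/r[2]
def pix(n,p):
    c=ctrl.calibration(n); q=np.array(c['view'])@np.r_[p,1]
    return c['fx']*q[0]/q[2]+c['cx'],c['fy']*q[1]/q[2]+c['cy']
E
python3 - <<'E'
from h import *
print({k:v for k,v in ctrl.sense().items()})
im,d=cap('top','top0'); 
Z=dict(red_large_mid=12,red_small_mid=12,tan_large_mid=12,tan_small_mid=12,red_post=0,tan_post=0,roller_mid=12,bar_mid=15,tin_mid=25)
for q,z in Z.items():
    for r in ctrl.place_of('top',q)[:4]:
        print(q,round(r['conf'],2),np.round(r['uv']),np.round(world('top',*r['uv'],z)))
cap('side','side0')
E
```

```text
pics
{'time_s': 0.0, 'joints': array([ 8.95587514e-01,  3.13446770e-01,  1.49845240e+00,  2.49936707e-05,
        1.33099171e+00, -2.23414270e-01]), 'dq': array([-0.00077214, -0.00149689,  0.00041972, -0.00077997, -0.00032976,
       -0.00059701]), 'tau': array([ 1.52886667e-03, -4.12260783e+01, -2.59748000e+01,  1.62036123e-06,
        4.02061254e-03, -5.27951272e-06]), 'eef_pos': array([229.05055633, 472.11070085, 230.73096126]), 'ee_rot': array([-2.92872233e-04,  2.23983780e-01,  9.74592656e-01, -5.79414972e-04]), 'force': array([-0.23004736,  0.48364213,  0.12731995]), 'wrist_torque': array([-0.00084991, -0.00762132,  0.00484082]), 'grip_force': 0.0, 'grip_width': 1.0006522521192587}
red_large_mid 0.71 [212. 277.] [459.  81.  12.]
red_small_mid 0.87 [133. 208.] [600. 250.  12.]
tan_large_mid 0.94 [425. 158.] [ 721. -373.   12.]
tan_large_mid 0.86 [376. 157.] [ 721. -264.   12.]
tan_large_mid 0.79 [386. 200.] [ 627. -285.   12.]
tan_large_mid 0.76 [435. 244.] [ 534. -392.   12.]
tan_small_mid 0.63 [302. 276.] [ 463. -106.   12.]
red_post 0.68 [295. 194.] [638. -91.   0.]
red_post 0.31 [132. 209.] [599. 256.   0.]
tan_post 0.59 [115. 275.] [460. 284.   0.]
roller_mid 0.83 [207. 197.] [626.  97.  12.]
bar_mid 0.73 [395. 275.] [ 467. -303.   15.]
tin_mid 0.66 [208. 128.] [772.  97.  25.]
```

Run:
```python
import cv2
a=cv2.imread('pics/top0.png')[100:310,70:470]
cv2.imwrite('pics/t1.png',cv2.resize(a,(800,420),interpolation=cv2.INTER_CUBIC))
```

```text
(no output)
```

View pics/t1.png

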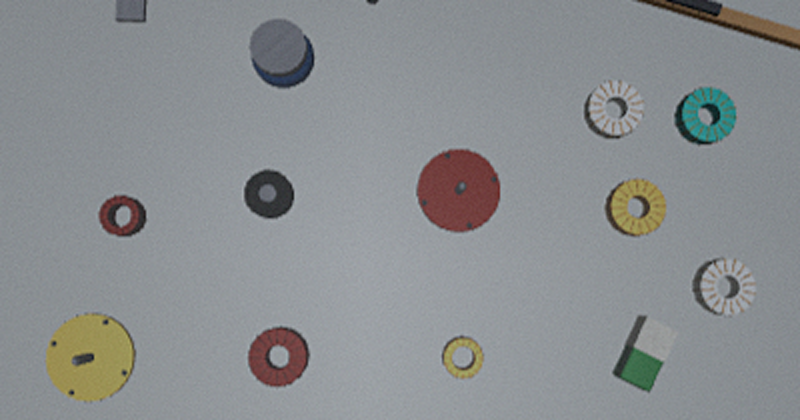

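View pics/side0.png

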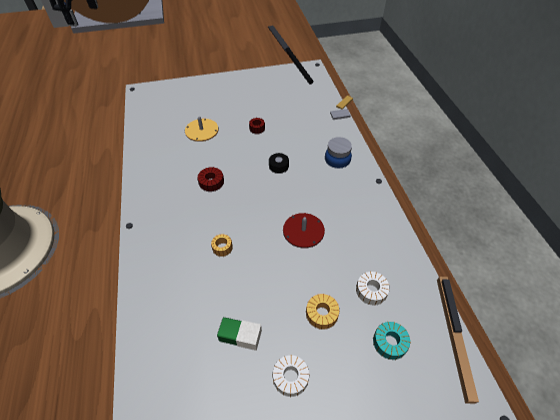

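The four ring candidates for tan_large in the top picture are (388,203) yellow, (425,158) turquoise, (376,157) white and (435,244) white. Only (388,203) is tan, so that is the one. I'll confirm it in a crop and measure all the parts using colour and depth.

```bash
cat >> h.py <<'E'
def cloud(n,d):
    c=ctrl.calibration(n); v,u=np.mgrid[:d.shape[0],:d.shape[1]]
    P=np.stack([(u-c['cx'])/c['fx']*d,(v-c['cy'])/c['fy']*d,d,np.ones_like(d)],-1)
    return (P@np.linalg.inv(np.array(c['view'])).T)[...,:3]
def circ(x,y):
    A=np.c_[2*x,2*y,np.ones(len(x))]; s=np.linalg.lstsq(A,x*x+y*y,rcond=None)[0]
    return s[0],s[1],np.sqrt(s[2]+s[0]**2+s[1]**2)
def wheel(n,im,d,u,v,z0,z1,r=40,sat=60):
    "colour blob near (u,v), height window -> enclosing circle in world"
    P=cloud(n,d); hsv=cv2.cvtColor(im,cv2.COLOR_RGB2HSV)
    vv,uu=np.mgrid[:d.shape[0],:d.shape[1]]
    m=(hsv[...,1]>sat)&(np.hypot(uu-u,vv-v)<r)&(P[...,2]>z0)&(P[...,2]<z1)&(d>0)
    Q=P[m]; (cx,cy),R=cv2.minEnclosingCircle(Q[:,:2].astype(np.float32))
    h=cv2.convexHull(Q[:,:2].astype(np.float32))[:,0]; f=circ(h[:,0],h[:,1])
    return np.round([len(Q),cx,cy,R,*f,np.median(Q[:,2])],1)
E
python3 - <<'E'
from h import *
for n in ['top','side']:
    im,d=cap(n); P=cloud(n,d)
    C=ctrl.calibration(n); print(n,np.round(np.linalg.inv(np.array(C['view']))[:3,3]),C['fx'],'bench z',np.median(P[200:240,250:270,2]))
    for k,p,z0,z1 in [('RL',(459,81,12),16,40),('RS',(600,250,12),16,40),('TL',(627,-285,12),16,40),('TS',(463,-106,12),16,40),('RP',(638,-91,0),2,11),('TP',(460,284,0),2,11)]:
        try: print(k,wheel(n,im,d,*pix(n,p),z0,z1))
        except Exception as e: print(k,e)
    if n=='top':
        cv2.imwrite('pics/tl.png',cv2.resize(im[135:270,340:460,::-1],None,fx=4,fy=4))
        P=cloud(n,d)
        for q in [(295,193),(113,277)]:
            S=P[q[1]-15:q[1]+15,q[0]-15:q[0]+15].reshape(-1,3); S=S[S[:,2]>20]; print('post',len(S),S.mean(0) if len(S) else '',S[:,2].max() if len(S) else '')
E
```

```text
top [536. -30. 835.] 388.9244139218086 bench z -0.15523154794874472
RL [536.  457.7  86.6  29.5 457.8  86.7  28.9  23.5]
RS [197.  600.8 253.7  20.3 600.8 253.6  19.7  23.1]
TL [ 528.   650.1 -280.2   60.1  652.7 -283.9   55.4   23. ]
TS [ 203.   460.  -103.2   20.8  459.6 -103.4   20.    23.1]
RP [1249.   635.9  -98.7   44.5  635.7  -98.5   43.9    5.3]
TP [1421.   453.2  282.4   45.3  454.   282.7   44.3    5.5]
post 29 [611.48655506 -81.32426743 232.00920972] 834.6751800165508
post 40 [463.2661664  249.5462148  116.39962051] 834.6751800165508
side [ 486. -555.  685.] 385.97038535006334 bench z -0.32924568267543464
RL [365.  460.3  87.2  31.2 461.   86.8  29.7  22.8]
RS [123.  603.8 254.   22.6 603.8 253.8  21.   21.9]
TL [ 735.   648.1 -280.6   55.7  647.9 -282.    48.9   23.3]
TS [ 232.   462.3 -103.3   21.4  462.3 -103.9   20.8   22.6]
RP [1062.   639.8  -97.9   46.   639.3  -97.8   44.7    5.4]
TP [539.  455.  282.8  46.3 456.4 282.5  44.4   5. ]
```

View pics/tl.png

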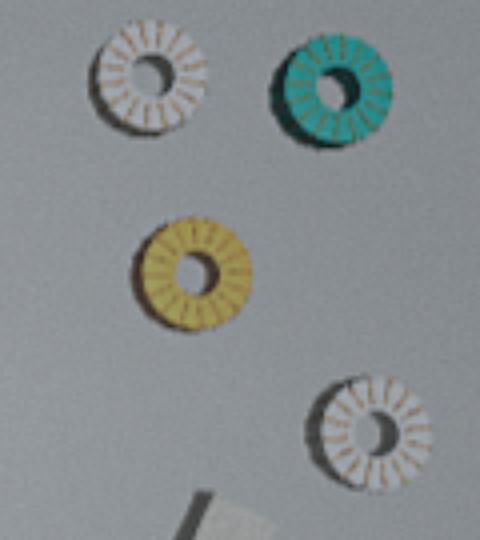

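The crop confirms it: the yellow wheel at crop (195,273), which is full-frame (389,203), is the only tan one, with whites and turquoise around it. I'll move to the large red wheel and refine tan_large afterwards.

>>> {"fn": "send_rows", "kwargs": {"targets": [{"offset": [4, -5, 0], "spin": 0}, {"offset": [23, -38.5, -10], "spin": 0}, {"offset": [23, -38.5, -10], "spin": 0}, {"offset": [23, -38.5, -10], "spin": 0}, {"offset": [23, -38.5, -10], "spin": 0}, {"offset": [23, -38.5, -10], "spin": 0}, {"offset": [23, -38.5, -10], "spin": 0}, {"offset": [23, -38.5, -10], "spin": 0}], "grip": 1, "squeeze": 30}}

```text
time_s: 1.32
eef_pos: [397.8, 192.8, 161.6]
ee_rot: [0.0, 0.224, 0.975, 0.0]
force: [0.9, 0.1, 0.1]
grip_width: 0.998
grip_force: 0.0
```

Run:
```python
from h import *
for n in ['top','side']:
    im,d=cap(n); print(wheel(n,im,d,*pix(n,(620,-287,24)),16,40,r=20 if n=='top' else 26))
```

```text
[ 510.   619.7 -287.5   29.8  619.8 -287.6   29.2   23.1]
[ 736.   623.5 -288.2   30.6  623.3 -287.9   29.7   23.3]
```

Run:
```python
from h import *
print(ctrl.sense()['eef_pos'])
```

```text
[398.93173337 190.50538759 160.62334613]
```

>>> {"fn": "send_rows", "kwargs": {"targets": [{"offset": [6.0, -10.35, -7], "spin": 0}, {"offset": [6.0, -10.35, -7], "spin": 0}, {"offset": [6.0, -10.35, -7], "spin": 0}, {"offset": [6.0, -10.35, -7], "spin": 0}, {"offset": [6.0, -10.35, -7], "spin": 0}, {"offset": [6.0, -10.35, -7], "spin": 0}, {"offset": [6.0, -10.35, -7], "spin": 0}]}}

```text
time_s: 2.0
eef_pos: [456.9, 92.4, 92.6]
ee_rot: [0.0, 0.223, 0.975, 0.0]
force: [-0.0, 0.1, 0.5]
grip_width: 1.001
grip_force: 0.0
```

Run:
```python
from h import *
s=ctrl.sense();print(s['eef_pos'])
cap('wrist','w1'); print(ctrl.place_of('wrist','red_large_mid')[:2],ctrl.calibration('wrist'))
```

```text
[456.90865971  92.38362902  92.56111705]
[{'uv': [279.6, 227.2], 'conf': 0.62}] {'fx': 325.19226210127806, 'fy': 325.19226210127806, 'cx': 282.6117058892151, 'cy': 214.8618557879683, 'mount': array([[ 5.85677124e-04, -9.64598379e-01, -2.63722628e-01,
         6.63890911e+01],
       [ 9.99999828e-01,  5.75888043e-04,  1.14424577e-04,
        -2.37698975e-01],
       [ 4.15009466e-05, -2.63722649e-01,  9.64598550e-01,
        -1.42522198e+02],
       [ 0.00000000e+00,  0.00000000e+00,  0.00000000e+00,
         1.00000000e+00]])}
```

View pics/w1.png

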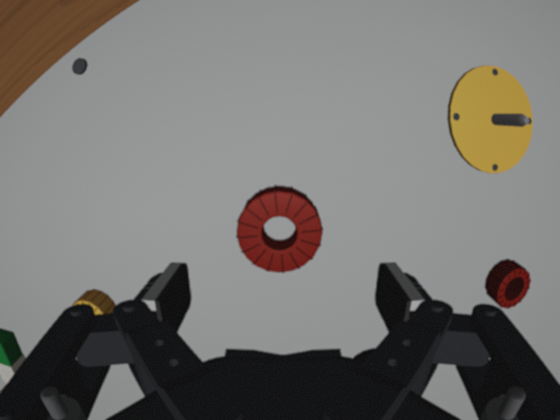

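The wrist view shows the red wheel centred between the open fingers at about (280,228). I'll compute its position from this view.

```bash
cat >> h.py <<'E'
def wworld(s,u,v,z):
    from scipy.spatial.transform import Rotation as R
    c=ctrl.calibration('wrist'); M=np.array(c['mount'])
    a=np.array([(u-c['cx'])/c['fx'],(v-c['cy'])/c['fy']]); t=np.linalg.norm(a)
    ray=np.r_[a*np.sin(t)/t,np.cos(t)]
    q=s['ee_rot']; W=R.from_quat([q[1],q[2],q[3],q[0]]).as_matrix()
    o=W@M[:3,3]+s['eef_pos']; r=W@M[:3,:3]@ray
    return o+r*(z-o[2])/r[2]
def wfind(q,z):
    s=ctrl.sense(); cap('wrist'); print('tcp',np.round(s['eef_pos'],1),'grip',s['grip_width'],'F',np.round(s['force'],1))
    for r in ctrl.place_of('wrist',q)[:3]: print(q,r['conf'],np.round(r['uv']),np.round(wworld(s,*r['uv'],z),1))
E
python3 - <<'E'
from h import *
wfind('red_large_mid',12); wfind('tan_post',0); wfind('red_small_mid',12)
E
```

```text
tcp [457.   92.4  92.6] grip 1.0015785191884206 F [ 0.5  0.3 -0.1]
red_large_mid 0.95 [278. 229.] [459.8  86.9  12. ]
tcp [457.   92.1  92.4] grip 1.0017186420650281 F [ 0.2  0.2 -0.3]
tan_post 0.83 [493. 118.] [456.3 285.3   0. ]
tcp [457.   91.7  92.1] grip 0.9934389258672696 F [0.4 0.1 0.1]
red_small_mid 0.87 [510. 283.] [603.5 256.4  12. ]
```

>>> {"fn": "send_rows", "kwargs": {"targets": [{"offset": [0.25, -0.47, -3], "spin": 0}, {"offset": [0.25, -0.47, -6], "spin": 0}, {"offset": [0.25, -0.47, -6], "spin": 0}, {"offset": [0.25, -0.47, -6], "spin": 0}, {"offset": [0.25, -0.47, -6], "spin": 0}]}}

```text
time_s: 2.82
eef_pos: [460.3, 86.5, 33.0]
ee_rot: [0.001, 0.224, 0.975, 0.0]
force: [-0.1, 0.3, -0.2]
grip_width: 0.998
grip_force: 0.0
```

>>> {"fn": "send_rows", "kwargs": {"targets": [{"offset": [0, 0, -2], "spin": 0}, {"offset": [0, 0, -3], "spin": 0}, {"offset": [0, 0, -3], "spin": 0}, {"offset": [0, 0, -3], "spin": 0}]}}

```text
time_s: 3.15
eef_pos: [459.8, 86.5, 2.4]
ee_rot: [0.0, 0.224, 0.975, 0.0]
force: [-0.2, -0.2, 0.4]
grip_width: 0.997
grip_force: 0.0
```

>>> {"fn": "send_rows", "kwargs": {"targets": [{"offset": [0, 0, 0], "spin": 0}, {"offset": [0, 0, 0], "spin": 0}, {"offset": [0, 0, 0], "spin": 0}, {"offset": [0, 0, 0], "spin": 0}, {"offset": [0, 0, 0], "spin": 0}, {"offset": [0, 0, 0], "spin": 0}, {"offset": [0, 0, 0], "spin": 0}, {"offset": [0, 0, 0], "spin": 0}], "grip": 0.4, "squeeze": 30}}

```text
time_s: 3.82
eef_pos: [460.1, 86.4, 2.7]
ee_rot: [0.001, 0.224, 0.975, 0.0]
force: [-0.4, -1.1, 5.2]
grip_width: 0.674
grip_force: 31.9
```

>>> {"fn": "send_rows", "kwargs": {"targets": [{"offset": [0, 0, 3], "spin": 0}, {"offset": [0, 0, 6], "spin": 0}, {"offset": [3, -3, 8.5], "spin": 0}, {"offset": [6, -6.2, 8.5], "spin": 0}, {"offset": [9, -9.3, 8.5], "spin": 0}, {"offset": [12, -12.5, 8.5], "spin": 0}, {"offset": [15, -15.6, 8.5], "spin": 0}, {"offset": [17.8, -18.5, 8.5], "spin": 0}]}}

```text
time_s: 4.48
eef_pos: [629.9, -91.1, 87.2]
ee_rot: [0.0, 0.224, 0.975, 0.0]
force: [0.9, 0.4, 0.0]
grip_width: 0.675
grip_force: 33.8
```

>>> {"fn": "send_rows", "kwargs": {"targets": [{"offset": [0, 0, 0], "spin": 0}, {"offset": [0, 0, 0], "spin": 0}]}}

```text
time_s: 4.65
eef_pos: [629.2, -90.9, 86.2]
ee_rot: [-0.0, 0.225, 0.974, 0.0]
force: [-0.6, -0.1, -0.3]
grip_width: 0.672
grip_force: 33.8
```

Run:
```python
from h import *
wfind('red_post',0); s=ctrl.sense(); print(s['grip_width'],s['grip_force']); cap('wrist','w2')
im,d=cap('top'); print('post',wheel('top',im,d,*pix('top',(637,-98,0)),2,11)); print('wheel', ctrl.place_of('top','red_large_mid')[:2])
```

```text
tcp [629.2 -90.9  86.2] grip 0.672019560876176 F [-0.6 -0.1 -0.3]
0.6769425213039205 33.7835391954286
post [117.  621.8 -93.4  40.6 635.7 -98.1  42.4   5.4]
wheel [{'uv': [301.0, 195.1], 'conf': 0.58}]
```

View pics/w2.png

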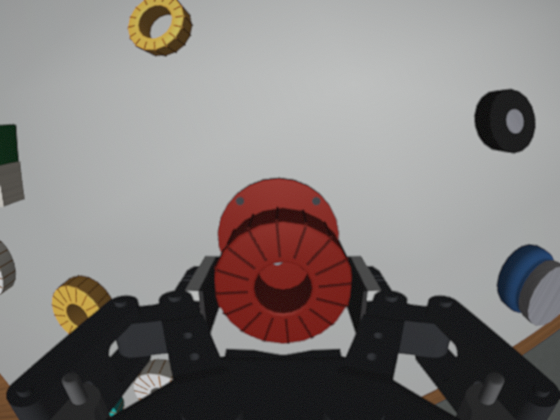

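Wheel held level, still about 11 mm short of the post. I'll finish the sideways move, then lower.

>>> {"fn": "send_rows", "kwargs": {"targets": [{"offset": [0.85, -0.72, 0], "spin": 0}, {"offset": [0.85, -0.72, 0], "spin": 0}, {"offset": [0.85, -0.72, 0], "spin": 0}, {"offset": [0.85, -0.72, -2], "spin": 0}, {"offset": [0.85, -0.72, -4], "spin": 0}, {"offset": [0.85, -0.72, -5], "spin": 0}, {"offset": [0.85, -0.72, -5], "spin": 0}]}}

```text
time_s: 5.48
eef_pos: [635.8, -95.8, 34.5]
ee_rot: [-0.002, 0.224, 0.975, 0.0]
force: [0.0, -0.4, -0.5]
grip_width: 0.676
grip_force: 33.8
```

Run:
```python
from h import *
s=ctrl.sense(); print(s['eef_pos'],s['force'],s['grip_width'])
im,d=cap('side'); u,v=map(int,pix('side',(637,-98,30))); cv2.imwrite('pics/s2.png',cv2.resize(im[v-70:v+50,u-70:u+70,::-1],None,fx=4,fy=4))
```

```text
[635.80473069 -95.83219814  34.45282441] [ 0.02763651 -0.41475918 -0.49515851] 0.6756140669079522
```

View pics/s2.png

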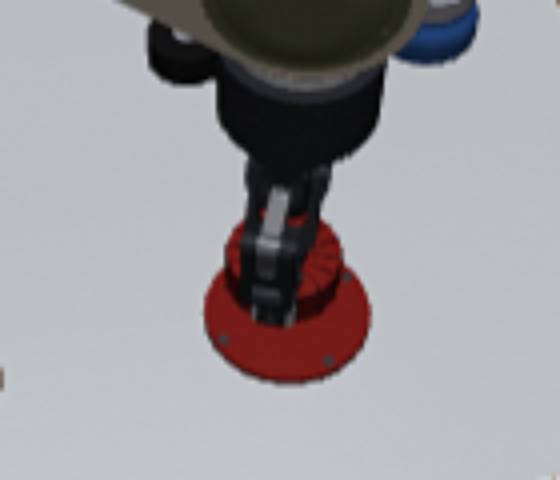

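No contact force with the wheel's underside below the post's tip, so it is threaded. I'll lower and release.

>>> {"fn": "send_rows", "kwargs": {"targets": [{"offset": [0.15, -0.2, -1.2], "spin": 0}, {"offset": [0.15, -0.2, -2.4], "spin": 0}, {"offset": [0.15, -0.2, -2.5], "spin": 0}, {"offset": [0.15, -0.2, -2.5], "spin": 0}, {"offset": [0.15, -0.2, -2.5], "spin": 0}]}}

```text
time_s: 5.95
eef_pos: [639.0, -98.7, 11.9]
ee_rot: [0.0, 0.224, 0.975, -0.0]
force: [0.4, 0.0, 0.3]
grip_width: 0.676
grip_force: 33.8
```

>>> {"fn": "send_rows", "kwargs": {"targets": [{"offset": [0, 0, 0], "spin": 0}, {"offset": [0, 0, 0], "spin": 0}, {"offset": [0, 0, 0], "spin": 0}, {"offset": [0, 0, 0], "spin": 0}, {"offset": [0, 0, 0], "spin": 0}, {"offset": [0, 0, 0], "spin": 0}], "grip": 1}}

```text
time_s: 6.45
eef_pos: [638.9, -98.7, 11.9]
ee_rot: [0.0, 0.224, 0.975, -0.0]
force: [0.0, 0.2, -0.2]
grip_width: 0.999
grip_force: 0.0
```

>>> {"fn": "send_rows", "kwargs": {"targets": [{"offset": [0, 0, 2], "spin": 0}, {"offset": [0, 0, 5], "spin": 0}, {"offset": [0, 0, 9], "spin": 0}, {"offset": [-4, 3, 10], "spin": 0}, {"offset": [-4, 6, 10], "spin": 0}, {"offset": [-4, 10, 10], "spin": 0}, {"offset": [-4, 14, 10], "spin": 0}, {"offset": [-4, 16, 10], "spin": 0}]}}

```text
time_s: 7.12
eef_pos: [598.2, 65.2, 112.2]
ee_rot: [0.0, 0.223, 0.975, 0.0]
force: [0.6, -0.7, 0.8]
grip_width: 0.997
grip_force: 0.0
```

Run:
```python
from h import *
wfind('red_post',0); wfind('red_large_mid',18)
im,d=cap('top'); print('wheel',wheel('top',im,d,*pix('top',(637,-98,24)),20,60))
```

```text
tcp [598.2  65.2 112.2] grip 0.9972435803026346 F [ 0.6 -0.7  0.8]
tcp [598.5  64.6 111.9] grip 0.9974099562621037 F [-0.3 -1.1  0.8]
wheel [540.  636.4 -99.   30.  636.2 -98.8  29.5  29.1]
```

Seated (top at 29 mm, within 1 mm of the axis). Next is the small red wheel.

>>> {"fn": "send_rows", "kwargs": {"targets": [{"offset": [0.4, 4, 0], "spin": 0}, {"offset": [0.4, 8, 0], "spin": 0}, {"offset": [0.4, 12, 0], "spin": 0}, {"offset": [0.4, 16, -1], "spin": 0}, {"offset": [0.4, 19, -2], "spin": 0}, {"offset": [0.4, 19, -3], "spin": 0}, {"offset": [0.4, 19, -3], "spin": 0}, {"offset": [0.4, 19, -3], "spin": 0}]}}

```text
time_s: 8.03
eef_pos: [603.1, 249.6, 81.3]
ee_rot: [-0.0, 0.225, 0.974, -0.0]
force: [-0.4, 0.3, 0.2]
grip_width: 1.0
grip_force: 0.0
```

Run:
```python
from h import *
wfind('red_small_mid',12)
```

```text
tcp [603.1 249.6  81.3] grip 0.9999072389634582 F [-0.4  0.3  0.2]
red_small_mid 0.74 [294. 224.] [604.6 256.9  12. ]
```

>>> {"fn": "send_rows", "kwargs": {"targets": [{"offset": [0, 0.6, -2], "spin": 0}, {"offset": [0, 0.6, -4.5], "spin": 0}, {"offset": [0, 0.6, -6.5], "spin": 0}, {"offset": [0, 0.6, -7.7], "spin": 0}, {"offset": [0, 0.6, -7.7], "spin": 0}, {"offset": [0, 0.6, -7.7], "spin": 0}]}}

```text
time_s: 8.63
eef_pos: [603.5, 256.6, 5.5]
ee_rot: [0.0, 0.224, 0.974, 0.0]
force: [-0.1, 0.5, 1.0]
grip_width: 1.001
grip_force: 0.0
```

>>> {"fn": "send_rows", "kwargs": {"targets": [{"offset": [0, 0, 0], "spin": 0}, {"offset": [0, 0, 0], "spin": 0}, {"offset": [0, 0, 0], "spin": 0}, {"offset": [0, 0, 0], "spin": 0}, {"offset": [0, 0, 0], "spin": 0}, {"offset": [0, 0, 0], "spin": 0}, {"offset": [0, 0, 0], "spin": 0}, {"offset": [0, 0, 0], "spin": 0}], "grip": 0.25}}

```text
time_s: 9.3
eef_pos: [603.4, 257.4, 6.0]
ee_rot: [0.001, 0.224, 0.975, 0.0]
force: [-1.7, -1.0, 5.6]
grip_width: 0.482
grip_force: 30.3
```

>>> {"fn": "send_rows", "kwargs": {"targets": [{"offset": [0, 0, 3], "spin": 0}, {"offset": [0, 0, 6.5], "spin": 0}, {"offset": [0, -1, 10], "spin": 0}, {"offset": [0, -4, 11], "spin": 0}, {"offset": [0, -8, 11], "spin": 0}, {"offset": [0, -12, 11], "spin": 0}, {"offset": [0, -16, 11], "spin": 0}, {"offset": [0, -18, 11], "spin": 0}]}}

```text
time_s: 9.97
eef_pos: [602.7, 73.4, 115.1]
ee_rot: [0.0, 0.225, 0.974, -0.0]
force: [0.1, -0.5, -0.8]
grip_width: 0.48
grip_force: 30.7
```

>>> {"fn": "send_rows", "kwargs": {"targets": [{"offset": [1, -4, 0], "spin": 0}, {"offset": [2, -8, 0], "spin": 0}, {"offset": [2.8, -12, 0], "spin": 0}, {"offset": [3.5, -15, 0], "spin": 0}, {"offset": [3.5, -17.15, 0], "spin": 0}, {"offset": [3.5, -17.15, -1], "spin": 0}, {"offset": [3.5, -17.15, -1], "spin": 0}, {"offset": [3.5, -17.15, -1], "spin": 0}]}}

```text
time_s: 10.63
eef_pos: [637.4, -93.2, 104.2]
ee_rot: [-0.001, 0.224, 0.975, 0.0]
force: [-0.0, 0.3, -0.3]
grip_width: 0.481
grip_force: 30.7
```

Run:
```python
from h import *
s=ctrl.sense(); print(s['eef_pos'],s['grip_width']); cap('wrist','w3')
```

```text
[637.40994052 -93.24402216 104.15908267] 0.48074157296268527
```

View pics/w3.png

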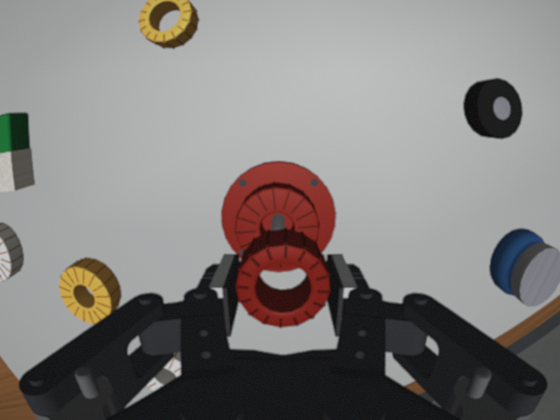

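The small wheel is held level, and the large wheel is seated on the post behind it at about (278,222).

>>> {"fn": "send_rows", "kwargs": {"targets": [{"offset": [0.05, -0.45, -1.5], "spin": 0}, {"offset": [0.05, -0.45, -3], "spin": 0}, {"offset": [0.05, -0.45, -4], "spin": 0}, {"offset": [0.05, -0.45, -4.5], "spin": 0}, {"offset": [0.05, -0.45, -5.5], "spin": 0}, {"offset": [0.05, -0.45, -6.5], "spin": 0}, {"offset": [0.05, -0.45, -6.6], "spin": 0}, {"offset": [0.05, -0.45, -6.6], "spin": 0}]}}

```text
time_s: 11.35
eef_pos: [638.1, -98.5, 38.1]
ee_rot: [-0.001, 0.224, 0.975, 0.0]
force: [-0.4, -0.5, 0.7]
grip_width: 0.484
grip_force: 30.7
```

>>> {"fn": "send_rows", "kwargs": {"targets": [{"offset": [0, 0, -0.1], "spin": 0}, {"offset": [0, 0, -0.1], "spin": 0}, {"offset": [0, 0, -0.1], "spin": 0}, {"offset": [0, 0, -0.1], "spin": 0}, {"offset": [0, 0, -0.1], "spin": 0}, {"offset": [0, 0, -0.1], "spin": 0}, {"offset": [0, 0, -0.1], "spin": 0}], "grip": 1}}

```text
time_s: 11.93
eef_pos: [638.4, -98.7, 37.8]
ee_rot: [0.0, 0.224, 0.975, -0.0]
force: [-0.0, -0.2, 0.3]
grip_width: 1.0
grip_force: 0.0
```

>>> {"fn": "send_rows", "kwargs": {"targets": [{"offset": [0, 0, 2], "spin": 0}, {"offset": [0, 0, 5], "spin": 0}, {"offset": [0, -2, 7], "spin": 0}, {"offset": [0, -5.5, 7], "spin": 0}, {"offset": [-1, -9, 7], "spin": 0}, {"offset": [-1.6, -13, 6], "spin": 0}, {"offset": [-1.6, -17, 5], "spin": 0}, {"offset": [-1.6, -18.9, 5], "spin": 0}]}}

```text
time_s: 12.6
eef_pos: [620.6, -291.8, 85.7]
ee_rot: [-0.001, 0.226, 0.974, 0.0]
force: [-0.1, 0.4, -0.9]
grip_width: 1.002
grip_force: 0.0
```

Run:
```python
from h import *
wfind('tan_large_mid',12)
im,d=cap('top'); print('wheel',wheel('top',im,d,*pix('top',(637,-98,48)),45,75))
```

```text
tcp [ 620.6 -291.8   85.7] grip 1.0015737514072234 F [-0.1  0.4 -0.9]
tan_large_mid 0.98 [259. 363.] [ 723.  -364.6   12. ]
tan_large_mid 0.95 [372. 323.] [ 728.2 -263.2   12. ]
tan_large_mid 0.66 [122. 182.] [ 539.9 -383.3   12. ]
wheel [222.  637.6 -99.6  21.2 637.6 -99.4  20.4  52.9]
```

The red post is done (small wheel's top at 53 mm, within 2 mm of the axis). The networks report only look-alikes here, so I'll use the tan wheel as measured by colour at (621.5,-288).

>>> {"fn": "send_rows", "kwargs": {"targets": [{"offset": [0.15, 0.35, -2], "spin": 0}, {"offset": [0.15, 0.35, -4.5], "spin": 0}, {"offset": [0.15, 0.35, -7], "spin": 0}, {"offset": [0.15, 0.35, -8.2], "spin": 0}, {"offset": [0.15, 0.35, -8.2], "spin": 0}, {"offset": [0.15, 0.35, -8.2], "spin": 0}]}}

```text
time_s: 13.25
eef_pos: [624.3, -283.5, 6.5]
ee_rot: [0.0, 0.224, 0.975, -0.0]
force: [0.3, -0.8, -0.7]
grip_width: 1.001
grip_force: 0.0
```

>>> {"fn": "send_rows", "kwargs": {"targets": [{"offset": [0, 0, 0], "spin": 0}, {"offset": [0, 0, 0], "spin": 0}, {"offset": [0, 0, 0], "spin": 0}, {"offset": [0, 0, 0], "spin": 0}, {"offset": [0, 0, 0], "spin": 0}, {"offset": [0, 0, 0], "spin": 0}, {"offset": [0, 0, 0], "spin": 0}, {"offset": [0, 0, 0], "spin": 0}], "grip": 0.4}}

```text
time_s: 13.92
eef_pos: [624.6, -284.6, 7.7]
ee_rot: [0.001, 0.224, 0.975, -0.0]
force: [-0.9, 1.5, 6.4]
grip_width: 0.676
grip_force: 32.7
```

>>> {"fn": "send_rows", "kwargs": {"targets": [{"offset": [0, 0, 3], "spin": 0}, {"offset": [0, 0, 6.5], "spin": 0}, {"offset": [-1, 0, 10], "spin": 0}, {"offset": [-4, 2, 11], "spin": 0}, {"offset": [-7, 5, 11], "spin": 0}, {"offset": [-9, 8, 11], "spin": 0}, {"offset": [-11, 11, 11], "spin": 0}, {"offset": [-12, 14, 11], "spin": 0}]}}

```text
time_s: 14.58
eef_pos: [501.8, -142.9, 116.3]
ee_rot: [-0.0, 0.224, 0.974, -0.0]
force: [0.6, 0.4, 0.2]
grip_width: 0.673
grip_force: 33.0
```

>>> {"fn": "send_rows", "kwargs": {"targets": [{"offset": [-0.5, 3.5, 0], "spin": 0}, {"offset": [-1, 7, 0], "spin": 0}, {"offset": [-1.5, 11, 0], "spin": 0}, {"offset": [-2, 15, 0], "spin": 0}, {"offset": [-2.5, 19, 0], "spin": 0}, {"offset": [-3, 23, 0], "spin": 0}, {"offset": [-3.5, 27, 0], "spin": 0}, {"offset": [-4, 31, 0], "spin": 0}]}}

```text
time_s: 15.25
eef_pos: [463.4, 167.7, 116.4]
ee_rot: [0.001, 0.224, 0.975, 0.0]
force: [1.4, -0.2, -1.3]
grip_width: 0.672
grip_force: 33.0
```

Run:
```python
from h import *
wfind('tan_post',0)
```

```text
tcp [463.4 167.7 116.4] grip 0.6719362613283149 F [ 1.4 -0.2 -1.3]
tan_post 0.93 [406. 143.] [456.  284.6   0. ]
```

>>> {"fn": "send_rows", "kwargs": {"targets": [{"offset": [-0.2, 3.5, 0], "spin": 0}, {"offset": [-0.4, 7, 0], "spin": 0}, {"offset": [-0.7, 10, 0], "spin": 0}, {"offset": [-0.7, 11.5, 0], "spin": 0}, {"offset": [-0.7, 11.5, -1], "spin": 0}, {"offset": [-0.7, 11.5, -2], "spin": 0}, {"offset": [-0.7, 11.5, -2], "spin": 0}]}}

```text
time_s: 15.93
eef_pos: [456.0, 279.4, 93.5]
ee_rot: [-0.002, 0.224, 0.974, -0.001]
force: [-0.8, -0.1, -0.8]
grip_width: 0.678
grip_force: 33.0
```

Run:
```python
from h import *
s=ctrl.sense(); print(s['eef_pos'],s['grip_width']); cap('wrist','w4')
```

```text
[455.95479945 279.3875954   93.52024066] 0.6784827535744955
```

View pics/w4.png

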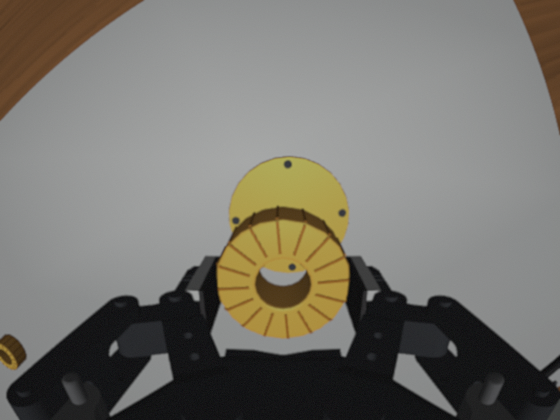

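Held level. The base at (289,213) sits slightly right of the wheel, which fits the remaining +3.5 mm in y.

>>> {"fn": "send_rows", "kwargs": {"targets": [{"offset": [0.05, 0.3, 0], "spin": 0}, {"offset": [0.05, 0.35, -1.5], "spin": 0}, {"offset": [0.05, 0.35, -2.5], "spin": 0}, {"offset": [0.05, 0.35, -4], "spin": 0}, {"offset": [0.05, 0.35, -5], "spin": 0}, {"offset": [0.05, 0.35, -5.5], "spin": 0}, {"offset": [0.05, 0.35, -5.5], "spin": 0}]}}

```text
time_s: 16.57
eef_pos: [456.9, 283.9, 39.8]
ee_rot: [-0.001, 0.224, 0.975, -0.001]
force: [-0.1, -0.0, -1.4]
grip_width: 0.679
grip_force: 33.0
```

>>> {"fn": "send_rows", "kwargs": {"targets": [{"offset": [0, 0, -1.2], "spin": 0}, {"offset": [0, 0, -2.4], "spin": 0}, {"offset": [0, 0, -2.5], "spin": 0}, {"offset": [0, 0, -2.5], "spin": 0}, {"offset": [0, 0, -2.5], "spin": 0}]}}

```text
time_s: 16.98
eef_pos: [457.8, 284.5, 16.6]
ee_rot: [0.0, 0.224, 0.975, 0.0]
force: [0.2, -0.1, -0.2]
grip_width: 0.669
grip_force: 33.0
```

>>> {"fn": "send_rows", "kwargs": {"targets": [{"offset": [0, 0, 0], "spin": 0}, {"offset": [0, 0, 0], "spin": 0}, {"offset": [0, 0, 0], "spin": 0}, {"offset": [0, 0, 0], "spin": 0}, {"offset": [0, 0, 0], "spin": 0}, {"offset": [0, 0, 0], "spin": 0}], "grip": 1}}

```text
time_s: 17.48
eef_pos: [457.4, 284.3, 15.8]
ee_rot: [0.0, 0.224, 0.975, 0.0]
force: [-0.1, -1.0, 0.2]
grip_width: 1.001
grip_force: 0.0
```

>>> {"fn": "send_rows", "kwargs": {"targets": [{"offset": [0, 0, 2], "spin": 0}, {"offset": [0, 0, 5], "spin": 0}, {"offset": [0, -1, 8], "spin": 0}, {"offset": [0, -4, 10], "spin": 0}, {"offset": [0, -8, 10], "spin": 0}, {"offset": [0, -12, 10], "spin": 0}, {"offset": [0, -16, 10], "spin": 0}, {"offset": [0, -20, 10], "spin": 0}]}}

```text
time_s: 18.15
eef_pos: [457.0, 82.7, 116.0]
ee_rot: [0.0, 0.224, 0.975, 0.0]
force: [0.7, -0.0, -0.0]
grip_width: 1.002
grip_force: 0.0
```

Run:
```python
from h import *
print(ctrl.sense()['eef_pos'])
im,d=cap('top'); print('wheel',wheel('top',im,d,*pix('top',(456,283,24)),20,60),'base',wheel('top',im,d,*pix('top',(456,283,0)),2,11))
print('TS',wheel('top',im,d,*pix('top',(461,-103,12)),16,40))
```

```text
[456.96103755  82.68634609 115.98467821]
wheel [344.  457.  284.2  29.4 456.7 283.5  29.4  29.5] base [287.  454.2 282.6  45.  453.8 282.7  44.2   5.4]
TS [ 203.   459.8 -103.6   20.7  459.4 -103.5   20.    23.4]
```

Seated within about 3 mm. Next is the small tan wheel.

>>> {"fn": "send_rows", "kwargs": {"targets": [{"offset": [0.1, -4, 0], "spin": 0}, {"offset": [0.2, -8, 0], "spin": 0}, {"offset": [0.3, -12, 0], "spin": 0}, {"offset": [0.4, -15.5, -1], "spin": 0}, {"offset": [0.4, -18.6, -3], "spin": 0}, {"offset": [0.4, -18.6, -4], "spin": 0}, {"offset": [0.4, -18.6, -4], "spin": 0}, {"offset": [0.4, -18.6, -4], "spin": 0}]}}

```text
time_s: 18.87
eef_pos: [461.1, -101.1, 75.6]
ee_rot: [-0.001, 0.224, 0.975, 0.0]
force: [1.1, 0.3, 0.3]
grip_width: 1.002
grip_force: 0.0
```

Run:
```python
from h import *
wfind('tan_small_mid',12)
```

```text
tcp [ 461.1 -101.1   75.6] grip 1.001645658746984 F [1.1 0.3 0.3]
tan_small_mid 0.96 [278. 233.] [ 461.8 -105.    12. ]
```

>>> {"fn": "send_rows", "kwargs": {"targets": [{"offset": [0, -0.25, -2], "spin": 0}, {"offset": [0, -0.25, -4.5], "spin": 0}, {"offset": [0, -0.25, -6.5], "spin": 0}, {"offset": [0, -0.25, -7.1], "spin": 0}, {"offset": [0, -0.25, -7.1], "spin": 0}, {"offset": [0, -0.25, -7.1], "spin": 0}]}}

```text
time_s: 19.47
eef_pos: [462.0, -103.9, 5.8]
ee_rot: [0.001, 0.223, 0.975, -0.0]
force: [0.1, 0.2, 0.4]
grip_width: 0.998
grip_force: 0.0
```

>>> {"fn": "send_rows", "kwargs": {"targets": [{"offset": [0, 0, 0], "spin": 0}, {"offset": [0, 0, 0], "spin": 0}, {"offset": [0, 0, 0], "spin": 0}, {"offset": [0, 0, 0], "spin": 0}, {"offset": [0, 0, 0], "spin": 0}, {"offset": [0, 0, 0], "spin": 0}, {"offset": [0, 0, 0], "spin": 0}, {"offset": [0, 0, 0], "spin": 0}], "grip": 0.25}}

```text
time_s: 20.13
eef_pos: [461.7, -104.3, 5.6]
ee_rot: [0.001, 0.224, 0.975, -0.0]
force: [-2.1, 1.2, 8.1]
grip_width: 0.477
grip_force: 29.5
```

>>> {"fn": "send_rows", "kwargs": {"targets": [{"offset": [0, 0, 3], "spin": 0}, {"offset": [0, 0, 6.5], "spin": 0}, {"offset": [0, 1, 10], "spin": 0}, {"offset": [0, 4, 11], "spin": 0}, {"offset": [0, 8, 11], "spin": 0}, {"offset": [0, 12, 11], "spin": 0}, {"offset": [0, 16, 11], "spin": 0}, {"offset": [0, 20, 11], "spin": 0}]}}

```text
time_s: 20.8
eef_pos: [461.0, 97.6, 115.2]
ee_rot: [0.0, 0.224, 0.975, 0.0]
force: [-0.3, -0.4, -0.6]
grip_width: 0.473
grip_force: 31.1
```

Target (455.5,283), so the shift is -0.55, +18.5.

>>> {"fn": "send_rows", "kwargs": {"targets": [{"offset": [-0.1, 4, 0], "spin": 0}, {"offset": [-0.2, 8, 0], "spin": 0}, {"offset": [-0.4, 12, 0], "spin": 0}, {"offset": [-0.55, 16, 0], "spin": 0}, {"offset": [-0.55, 18.5, 0], "spin": 0}, {"offset": [-0.55, 18.5, -1], "spin": 0}, {"offset": [-0.55, 18.5, -1], "spin": 0}, {"offset": [-0.55, 18.5, -1], "spin": 0}]}}

```text
time_s: 21.47
eef_pos: [455.5, 280.1, 104.3]
ee_rot: [-0.001, 0.224, 0.975, -0.001]
force: [0.3, -0.2, -0.2]
grip_width: 0.475
grip_force: 31.1
```

>>> {"fn": "send_rows", "kwargs": {"targets": [{"offset": [0, 0, -1], "spin": 0}, {"offset": [0, 0, -2.5], "spin": 0}, {"offset": [0, 0, -3], "spin": 0}, {"offset": [0, 0, -3], "spin": 0}]}}

```text
time_s: 21.8
eef_pos: [455.4, 279.7, 73.5]
ee_rot: [-0.001, 0.225, 0.974, -0.001]
force: [0.3, 0.5, -0.8]
grip_width: 0.473
grip_force: 31.1
```

>>> {"fn": "send_rows", "kwargs": {"targets": [{"offset": [0, 0.3, -0.5], "spin": 0}, {"offset": [0, 0.3, -1], "spin": 0}, {"offset": [0, 0.3, -2], "spin": 0}, {"offset": [0, 0.3, -3], "spin": 0}, {"offset": [0, 0.3, -3.6], "spin": 0}, {"offset": [0, 0.3, -3.7], "spin": 0}, {"offset": [0, 0.3, -3.7], "spin": 0}]}}

```text
time_s: 22.38
eef_pos: [455.6, 283.7, 37.2]
ee_rot: [-0.0, 0.224, 0.975, -0.0]
force: [0.4, -0.1, -0.1]
grip_width: 0.48
grip_force: 31.1
```

>>> {"fn": "send_rows", "kwargs": {"targets": [{"offset": [0, 0, 0], "spin": 0}, {"offset": [0, 0, 0], "spin": 0}, {"offset": [0, 0, 0], "spin": 0}, {"offset": [0, 0, 0], "spin": 0}, {"offset": [0, 0, 0], "spin": 0}, {"offset": [0, 0, 0], "spin": 0}], "grip": 1}}

```text
time_s: 22.88
eef_pos: [455.9, 283.9, 37.9]
ee_rot: [0.0, 0.224, 0.975, 0.0]
force: [0.6, -0.5, -0.4]
grip_width: 0.999
grip_force: 0.0
```

>>> {"fn": "send_rows", "kwargs": {"targets": [{"offset": [0, 0, 2], "spin": 0}, {"offset": [0, 0, 5], "spin": 0}, {"offset": [0, -1, 8], "spin": 0}, {"offset": [0, -4, 10], "spin": 0}, {"offset": [0, -8, 12], "spin": 0}, {"offset": [0, -12, 12], "spin": 0}, {"offset": [0, -14, 12], "spin": 0}, {"offset": [0, -14, 12], "spin": 0}]}}

```text
time_s: 23.55
eef_pos: [456.1, 140.6, 158.3]
ee_rot: [0.001, 0.226, 0.974, -0.0]
force: [-0.3, -0.2, 0.5]
grip_width: 0.998
grip_force: 0.0
```

Run:
```python
from h import *
print(ctrl.sense()['eef_pos'])
im,d=cap('top'); 
for p in [(456,283),(637,-98)]: print('small',wheel('top',im,d,*pix('top',(*p,48)),45,75,r=25),'large',wheel('top',im,d,*pix('top',(*p,24)),20,38,r=30))
im,d=cap('side','s9')
for p in [(456,283),(637,-98)]: print('small',wheel('side',im,d,*pix('side',(*p,48)),45,75,r=25))
```

```text
[456.0795897  140.63337001 158.26212929]
small [ 26.  467.2 293.8   7.7 467.3 294.2   5.9  53.1] large [ 66.  467.  286.6  27.2 456.6 283.9  29.2  28.8]
small [224.  637.5 -99.6  21.2 637.4 -99.5  20.5  53.1] large [295.  636.4 -99.   29.9 636.4 -98.9  29.5  29.3]
small [137.  455.8 282.5  22.3 456.3 282.1  20.6  51.9]
small [242.  640.1 -99.6  21.5 640.2 -99.7  21.   52.7]
```

View pics/s9.png

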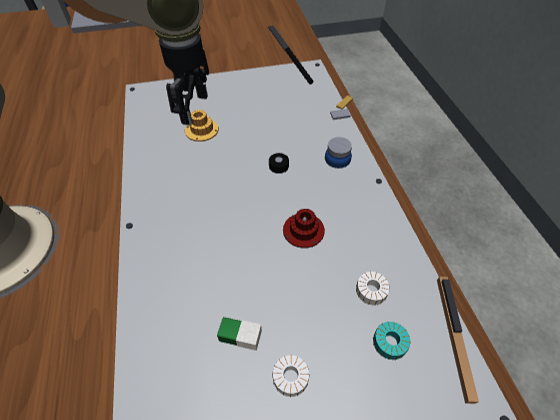

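Both stacks stand flat and centred on their posts, tan at (200,123) and red at (304,224). The bystanders haven't moved and the gripper is clear, so I'm handing in.

```bash
python3 -c "
from rig import ctrl
print(ctrl.finish_job())"
```

```text
the job is handed in; nothing more can be done
None
```

All four wheels are on the posts of their colour, large below and small on top, lying flat within about 3 mm of the axis; nothing else was moved, and the job was handed in at about 24 s with no verdict returned.

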